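# Pack the cured hose fittings in their foam trays

## Task

Pack the four grey resin prints for shipping: lay each one in the foam tray whose pocket has its outline - the tee in the T, the elbow in the L, the straight coupling in the long slot, the flange in the round one - so that it rests flat on the yellow pocket floor. The prints are brittle, so set them down rather than dropping them, and leave the resin bottle and the caliper where they are.

Things in the scene. Friction and masses are not known exactly. Their poses are not given: they have to be found in the camera images.
- tee: Pale-grey resin T-shaped hose fitting, flat, 70 g (mm; z up). Square-section run body x -38..38, 32 wide, 32 high; round dia 20 spigots (barbs 24, axis 16 high) at its ends to x = +-56; a like branch spigot from mid-side along +y, y 16..54. Flat side faces to grip across y at x = +-25. Origin: underside, below the crossing of run and branch.
- elbow: Pale-grey resin L-shaped hose fitting, flat, 70 g (mm; z up). Two square-section legs 32 wide, 32 high, along +x and +y, body to 45 from the origin, then round dia 20 spigots (barbs 24) to 62; outer corner faces at x = -16, y = -16. Flat side faces to grip either leg 31 from the origin. Origin: underside, below the crossing of the legs' centre lines.
- coupling: Pale-grey resin straight hose coupling, flat, 60 g (mm; z up). Square-section body 60 long (x) x 32 wide x 32 high with round dia 20 spigots (barbs 24) at both ends to x = +-55. Same either way round. Grip across y at the middle. Origin: centre of the underside.
- flange: Pale-grey resin round flange, 60 g (mm; z up), hub upward: disc dia 64 x 10 thick with six dark bolt holes, hub dia 28 up to 36 above the underside, dark bore on top. Grip the hub; yaw does not matter. Origin: centre of the underside.
- tee_tray: Black foam tray, yellow pocket floor, fixed on the bench (mm; z up). 14 high, floor at 4, so pocket 10 deep, 8 of room round the part. Outside x -76..76, y -36..74. T pocket: run x -64..64, y -24..24; branch x -20..20 to y = 62. Origin: underside, below the pocket's crossing; the tee belongs with its origin over it, x and y axes along these.
- elbow_tray: Black foam tray, yellow pocket floor, fixed on the bench (mm; z up). 14 high, floor at 4, so pocket 10 deep, 8 of room round the part. Outside x and y -36..82. L pocket 48 wide, legs along +x and +y from -24 to 70. Origin: underside, below the crossing of the legs' centre lines; the elbow belongs with its origin over it, x and y axes along these.
- coupling_tray: Black foam tray, yellow pocket floor, fixed on the bench (mm; z up). 14 high, floor at 4, so pocket 10 deep, 8 of room round the part. Outside 150 (x) x 72 (y). Slot pocket 126 x 48 along x; the coupling may lie either way round. Origin: underside, below the middle of the slot.
- flange_tray: Black foam tray, yellow pocket floor, fixed on the bench (mm; z up). 14 high, floor at 4, so pocket 10 deep, 8 of room round the part. Outside 104 x 104. Round pocket dia 80. Origin: underside, below the middle of the pocket.
- resin_bottle: Bystander: black resin bottle with paper label and black cap, dia 66, 170 mm high, standing loose at the left of the work. Origin: centre of its underside.
- caliper: Bystander: digital caliper lying loose beyond the trays, 230 mm long along local x, 70 mm over the jaws (at the -x end), 14 mm thick at the display. Origin: under the middle of the beam.
Not all that is in view belongs to the job. What is shaped like the flange but green or turquoise is not meant.

How it is judged:
By the outcome, as a careful person would: the job done as asked, in the order asked, and still so for the second after the job is handed in, with the robot touching nothing.
It also fails if it takes over 96 s, if anything falls off the work surface, if the arm or the gripper's body presses on something with over 40 N, if the wrist force passes 120 N, or if a joint passes its speed limit or range.

## Robot

A 6-joint arm with a two-finger parallel gripper is mounted at the origin on the work surface. World frame = base frame: x ahead of the robot, y to its left, z up, the work surface at z = 0. Lengths are in mm, angles in degrees, forces in N, time in s.
With the tool pointing down it reaches from about 375 to 925 mm from the base axis. Payload 5.7 kg.
Tool frame: the origin (TCP) lies midway between the tips of the shut fingers; the grasp point (between the pads) lies 19 mm behind it; z points along the fingers, y is the line along which they close (so a half turn about z gives the same grasp; the last joint's range is limited). The gripper opens to 85 mm and grips with 20 to 120 N. Pads are 22 mm wide; open, the fingers measure 114 mm over their backs; the gripper's body (76 mm by 85 mm) begins 54 mm behind the grasp point. The pads swing forward as they close: fully open they stand 13 mm farther back than shut.
Start: joints at [-79.59, 20.558, 86.54, -0, 72.909, -6.595], TCP at [175.462, -573.739, 231.267] pointing down, gripper open.
Joint ranges: [-170.27, 170.27], [-57.76, 135], [12.27, 136.19], [-55.21, 235.2], [11.17, 155.16], [-170.74, 170.74]. Speed limits (degrees/s): [136.94, 136.94, 180, 180, 180, 180].

## Interface

Orientations are given as [roll, pitch, yaw] about the fixed x, y, z axes, in that order (R = Rz(yaw) Ry(pitch) Rx(roll)).
In Python, from station import env gives the robot as it stands.
- The arm moves only by the shell command python3 -m crank 'ROWS'. ROWS is JSON, a list of rows, each an object of numbers: "ax", "ay", "az": the turn, a rotation vector about the tool's x, y, z as a fraction of full scale; "dx", "dy", "dz": the shift along the tool's x, y, z as a fraction of full scale; "jaw": the opening, from 0 (shut) to 1 (fully open). In form: [{"ax": .., "ay": .., "az": .., "dx": .., "dy": .., "dz": .., "jaw": ..}, ...]. A call has 1 to 10 rows; each row shifts and turns the commanded pose from where the row before left it, along the tool's axes as they then stand; what a row does not reach is not made up. Full scale, the value 1, is 0.05 m for a shift and 0.15 rad for a turn. A row lasts 1/10 s, in which the tool goes at most 50 mm and 8.59 degrees, less where a joint would pass 70% of its speed; a pose out of reach is approached as far as the arm can. A call with a number of a shift or a turn outside -1 to 1 is refused whole. A call with a gripper value outside its range is refused whole. The fingers move at their own pace and stop on an object; the grip force is fixed at half the most. Time passes only in rows, so rows that do not move let the fingers close. It gives the time, the measured TCP pose, the force, the opening and the grip force at its end, in the units of the state.
- env.read_state(): the state, without advancing time (a new reading comes with each control period).
- env.grab_frame(name): name is "scene" or "top" or "wrist"; returns (picture, depth): 400x640x3 uint8, blue, green, red; 400x640 float32, mm along the optical axis (not along the pixel's ray), 0 where there is no reading.
- env.get_calibration(name): a dict with "fx", "fy", "cx", "cy" (pixels), "R" (3x3) and "t" (3): a world point X has camera coordinates R X + t; the wrist camera has in their place "mount" (4x4, takes a point from camera to tool coordinates, whose origin is the TCP and whose axes are the flange's). Camera axes: x right, y down, z forward; pixel columns grow to the right and rows downward; lengths in mm; the calibration is good to about 2 mm. A picture is of the moment at which its call begins: read the wrist's pose just before it. get_calibration takes no time and is no camera call.
- env.finish_job(): hands the job in; it is judged then, once.
The state is a dict: "clock": time; "joint_pos": joint angles; "qd": joint speeds; "joint_torque": joint torques, N m; "tcp_pos": TCP position; "tool_rot": TCP orientation; "contact_force": force on the tool from outside, world axes, zero at the start; "wrist_torque": the same for the moment, N m; "opening": opening from 0.0 (shut) to 1.0 (fully open); "grasp_force": force on a finger pad.
Only numpy, scipy, OpenCV 4.12 (cv2) and the standard library are available. Lean on these libraries where they do the work, as an engineer would, in place of code of your own. Each camera call takes 0.05 s, during which the arm holds its last target. There are 200 camera calls.

## Working session

There is one attempt and no reset: what is moved stays moved. The work goes in short steps, Python scripts to look and compute and a shell command to move; the robot and the scene stay as the last step left them, time stands still between calls to the robot, and variables do not carry over. Pictures are saved under pics/ and viewed, at most 14 in all, crops included, and the job is handed in when it is done.

```bash
mkdir -p pics; ls
python3 - <<'E'
from station import env
import cv2, numpy as np
s=env.read_state(); print(s['clock'],s['tcp_pos'],s['tool_rot'])
for n in ['scene','top']:
    p,d=env.grab_frame(n); cv2.imwrite(f'pics/{n}0.png',p); np.save(f'pics/{n}0.npy',d)
    c=env.get_calibration(n); print(n,c)
    print((d>0).mean(), d.min(), d.max())
print(env.get_calibration('wrist'))
E
```

```text
pics
0.0 [ 175.33020151 -573.09454043  230.45187497] [-1.79895719e+02 -1.10300782e-02  1.70033739e+01]
scene {'fx': 454.5314700539689, 'fy': 454.5314700539689, 'cx': 315.4458853836217, 'cy': 200.87683529475808, 'R': array([[ 0.21991405,  0.97537907,  0.01653747],
       [ 0.69228662, -0.14409792, -0.70708912],
       [-0.68729691,  0.1669475 , -0.70693103]]), 't': array([-175.86003211, -375.32304311, 1701.14410633])}
0.9960234375 0.0 2451.1128
top {'fx': 363.0008868233126, 'fy': 363.0008868233126, 'cx': 320.58438007992, 'cy': 200.30981386210652, 'R': array([[-0.02316223, -0.99955626, -0.01872951],
       [-0.99887479,  0.02391384, -0.04095459],
       [ 0.04138431,  0.01775984, -0.99898545]]), 't': array([  74.2564266 ,  574.57866584, 1139.51992964])}
0.99591015625 0.0 2006.3544
{'fx': 331.1592337672392, 'fy': 331.1592337672392, 'cx': 318.90018274714254, 'cy': 199.6765622131574, 'mount': array([[-7.78009086e-04, -9.57723019e-01, -2.87690829e-01,
         7.40605242e+01],
       [ 9.99999051e-01, -1.07215094e-03,  8.64870426e-04,
         2.41048544e-01],
       [-1.13675431e-03, -2.87689883e-01,  9.57722945e-01,
        -1.42154329e+02],
       [ 0.00000000e+00,  0.00000000e+00,  0.00000000e+00,
         1.00000000e+00]])}
```

View pics/top0.png

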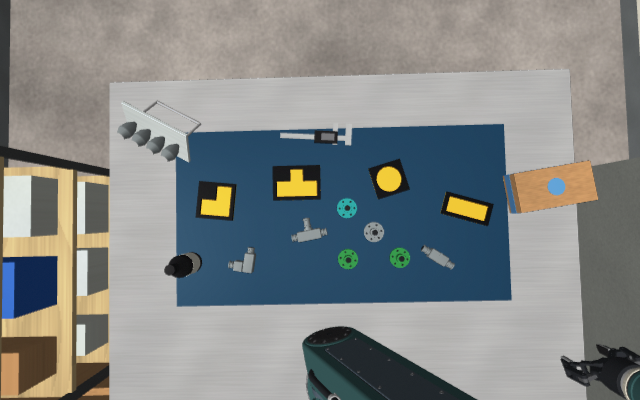

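View pics/scene0.png

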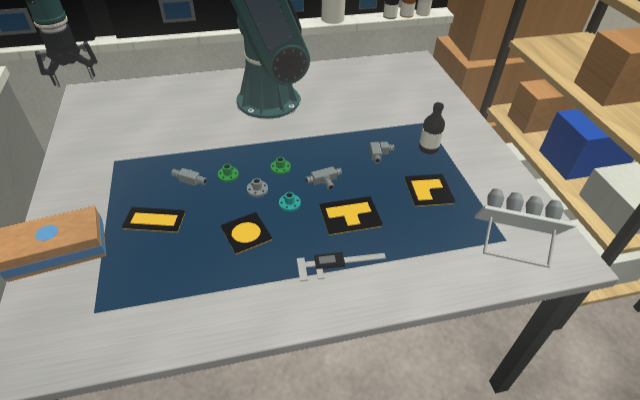

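The top view shows these positions (px):

| Item | Position |
|---|---|
| elbow tray | (216,201) |
| T tray | (297,182) |
| round tray | (389,179) |
| slot tray | (467,208) |
| elbow | (243,262) |
| tee | (309,232) |
| grey flange | (374,232) |
| coupling | (438,257) |
| bottle | (183,265) |

The scene view agrees, and the green and turquoise flanges are decoys.

```bash
cat > h.py <<'E'
import cv2, numpy as np
from scipy.spatial.transform import Rotation as Ro
from station import env
def cam(name):
    """picture, depth, K, camera-to-world rotation and origin"""
    s=env.read_state(); p,d=env.grab_frame(name); c=env.get_calibration(name)
    if name=='wrist':
        T=np.eye(4); T[:3,:3]=Ro.from_euler('xyz',s['tool_rot'],degrees=True).as_matrix(); T[:3,3]=s['tcp_pos']
        M=T@c['mount']; Rw,o=M[:3,:3],M[:3,3]
    else: Rw=c['R'].T; o=-Rw@c['t']
    return p,d,c,Rw,o
def world(d,c,Rw,o):
    v,u=np.indices(d.shape)
    P=np.stack([(u-c['cx'])/c['fx']*d,(v-c['cy'])/c['fy']*d,d],-1)
    return P@Rw.T+o
def masks(p):
    h=cv2.cvtColor(p,cv2.COLOR_BGR2HSV); H,S,V=[h[...,i].astype(int) for i in range(3)]
    return dict(yellow=(H>15)&(H<35)&(S>120)&(V>120), grey=(S<60)&(V>70), black=(V<60)&(S<150))
def blobs(m,amin):
    n,l,st,ce=cv2.connectedComponentsWithStats(m.astype(np.uint8))
    return [(l==i,ce[i]) for i in range(1,n) if st[i,4]>=amin]
def rect(P):
    (c,wh,a)=cv2.minAreaRect(P[:,:2].astype(np.float32)); return np.array(c),wh,a
E
python3 - <<'E'
from h import *
np.set_printoptions(precision=1,suppress=True)
p,d,c,Rw,o=cam('top'); W=world(d,c,Rw,o); m=masks(p)
roi=np.zeros(d.shape,bool); roi[122:300,178:508]=1
print('mat z',np.median(W[150:155,200:260,2]),np.median(W[285:290,300:400,2]), 'cam',o)
for k,mm,a in [('part',m['grey']&roi&(W[...,2]>6),60),('yellow',m['yellow']&roi,100),('tray',(m['yellow']|m['black'])&roi&(W[...,2]<25),400)]:
    for b,ce in blobs(mm,a):
        P=W[b]; r=rect(P); print(k,ce,b.sum(),'ctr',r[0],'wh',np.array(r[1]),'ang',round(r[2],1),'mean',P.mean(0),'z',np.percentile(P[:,2],[5,95]))
print(p[262,240],p[250,178:200:4].tolist(),p[170,280],p[210,350-30])
E
```

```text
mat z -0.15176582453068477 0.3340434326354398 cam [ 528.5   40.2 1163.3]
part [184.6 143.5] 346 ctr [667.5 259.1] wh [516.4 128.7] ang 62.7 mean [758.1 473.   64.5] z [ 11.9 113.4]
part [327.5 136.2] 99 ctr [779.6  33.9] wh [41.6 24.2] ang 88.1 mean [780.2  33.9  13.6] z [ 9.6 17.1]
part [308.4 232.4] 395 ctr [487.5  97. ] wh [ 70.7 120.8] ang 5.5 mean [476.7 100.   42.8] z [20.8 34.5]
part [373.4 231.5] 277 ctr [ 472.2 -104.1] wh [60.  60.4] ang 43.5 mean [ 473.8 -103.2   13.8] z [ 7.  36.5]
part [437.7 256.9] 309 ctr [ 456.7 -158.1] wh [420.4  36.1] ang 65.2 mean [ 392.3 -296.4   32.1] z [20.2 34. ]
part [243.8 262.3] 363 ctr [455.8 201.9] wh [ 68.9 348.2] ang 35.0 mean [388.5 303.   35.8] z [21.8 34.7]
part [193.6 261. ] 153 ctr [474.9 261. ] wh [ 63.8 449.8] ang 21.7 mean [399.1 449.9  60.8] z [25.7 80.4]
yellow [388.4 178.6] 491 ctr [581.8 -86.7] wh [ 79.5 263.6] ang 39.5 mean [ 640.6 -157.1    6. ] z [-0.   7.6]
yellow [296.2 185.5] 773 ctr [614.2 107.5] wh [189.2 107.9] ang 67.8 mean [625.2 137.4  11.2] z [-0.1  8.6]
yellow [217.6 203. ] 650 ctr [567.7 241.5] wh [408.6  95.4] ang 83.9 mean [575.6 390.9   7.4] z [-0.4  8.2]
yellow [466.5 208.2] 602 ctr [ 551.  -213.4] wh [504.2  72.5] ang 86.9 mean [ 540.5 -400.6    5.7] z [-0.1  8.1]
tray [388.7 178.6] 1043 ctr [ 641.2 -158.2] wh [104.7 109.4] ang 17.0 mean [ 640.4 -157.4    8.6] z [ 1.  16.2]
tray [296.  182.2] 1577 ctr [637.5 136.3] wh [150.6 111.1] ang 88.7 mean [636.1 138.    8.6] z [ 0.5 16.3]
tray [215.5 200.3] 1310 ctr [584.  396.9] wh [119.1 116.5] ang 83.9 mean [584.4 397.3   8.5] z [ 0.7 16.2]
tray [466.6 208.4] 1077 ctr [ 540.4 -399.8] wh [152.6  74.4] ang 73.4 mean [ 539.9 -399.8    7.9] z [ 0.5 15.8]
[140 140 133] [[116, 89, 55], [116, 89, 55], [115, 88, 55], [114, 87, 54], [114, 87, 52], [113, 86, 52]] [26 24 24] [104  76  41]
```

Run:
```python
from h import *
np.set_printoptions(precision=1,suppress=True)
p,d,c,Rw,o=cam('top'); W=world(d,c,Rw,o); m=masks(p)
roi=np.zeros(d.shape,bool); roi[122:300,200:508]=1; roi&=d>0
for k,mm,a in [('part',m['grey']&roi&(W[...,2]>6)&(W[...,2]<45),60),('yellow',m['yellow']&roi&(W[...,2]<25),100)]:
    for b,ce in blobs(mm,a):
        P=W[b]; r=rect(P); print(k,ce,b.sum(),'ctr',r[0],'wh',np.array(r[1]),'ang',round(r[2],1),'mean',P.mean(0),'z',np.percentile(P[:,2],[5,95]))
g=lambda a:cv2.resize(a,None,fx=4,fy=4,interpolation=cv2.INTER_CUBIC)
cv2.imwrite('pics/crop1.png',np.vstack([g(p[215:285,215:405]),g(p[160:225,190:380])]))
```

```text
part [327.5 136.2] 99 ctr [780.   34.1] wh [41.8 24.1] ang 86.2 mean [780.1  33.9  14.1] z [10.1 17.5]
part [308.4 232.4] 393 ctr [487.9 103.1] wh [ 69.6 111.1] ang 9.9 mean [476.1 100.7  28.5] z [20.3 34.4]
part [373.3 231.5] 278 ctr [ 473.6 -104.1] wh [60.6 60. ] ang 89.2 mean [ 473.7 -103.2   14. ] z [ 7. 37.]
part [437.7 256.9] 308 ctr [ 390.8 -298.8] wh [108.6  32.2] ang 56.9 mean [ 391.7 -297.6   28.4] z [19.6 34.1]
part [243.8 262.4] 363 ctr [398.6 313.6] wh [78.5 77.3] ang 81.4 mean [387.7 304.4  29.6] z [21.9 34.7]
yellow [388.4 178.6] 490 ctr [ 640.5 -158.1] wh [78.3 77.3] ang 43.7 mean [ 640.7 -157.5    3.5] z [-0.2  7.8]
yellow [296.2 185.5] 770 ctr [635.1 137.1] wh [125.9  86.9] ang 89.0 mean [626.  138.    3.6] z [-0.4  8.5]
yellow [217.6 203. ] 647 ctr [584.  396.6] wh [96.3 94.9] ang 83.8 mean [575.7 392.    3.9] z [-0.2  8.5]
yellow [466.5 208.2] 601 ctr [ 539.3 -401.1] wh [123.2  49.1] ang 73.4 mean [ 540.5 -401.2    3.9] z [0.1 7.9]
```

View pics/crop1.png

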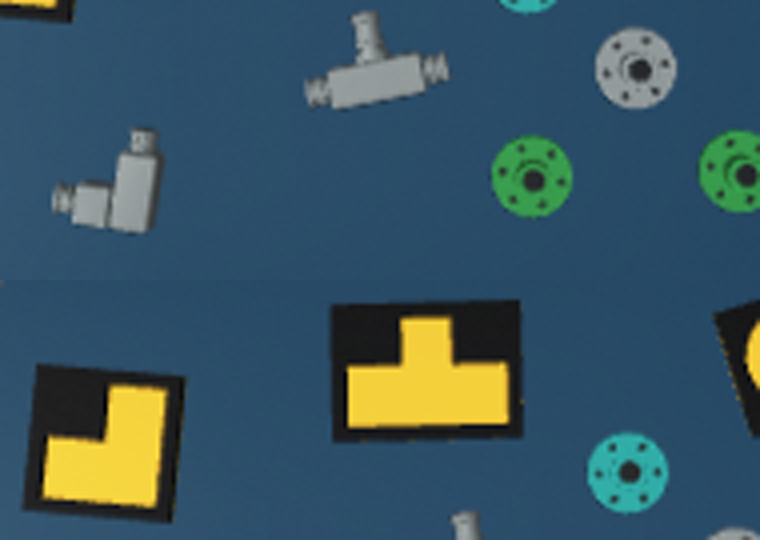

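All the sizes match. The L, T, elbow and tee are in the poses I expected, with branches and legs pointing along +x and +y in the world. Next I'll move above the tee.

```bash
cat > go.py <<'E'
import sys; from h import *
x,y,z,yaw=map(float,sys.argv[1:5])
s=env.read_state(); q=s['tool_rot']; a=np.radians(yaw)
e=np.array([x,y,z])-s['tcp_pos']; dy=(yaw-q[2]+180)%360-180
t=np.array([e[0]*np.cos(a)+e[1]*np.sin(a), e[0]*np.sin(a)-e[1]*np.cos(a), -e[2]])/50
print('now',np.round(s['tcp_pos'],1),np.round(q,1),'t',round(s['clock'],2),'az',round(-dy/8.594,2),'then dxyz',np.round(t,2),'q6',np.round(s['joint_pos'][5]))
E
python3 -m crank '[{"az":-0.966},{"az":-0.966},{"az":-0.966},{"az":-0.966},{"az":-0.966},{"az":-0.966},{"az":-0.966},{"az":-0.966},{"az":-0.966},{"az":-0.966}]'
python3 -m crank '[{"dx":0.57,"dy":0.72},{"dx":0.57,"dy":0.72},{"dx":0.57,"dy":0.72},{"dx":0.57,"dy":0.72},{"dx":0.57,"dy":0.72},{"dx":0.57,"dy":0.72},{"dx":0.57,"dy":0.72},{"dx":0.57,"dy":0.72}]'
python3 go.py 464.5 126.4 150 99.9
```

```text
now [ 175.4 -573.4  230.8] [-179.9   -0.    17. ] t 0.2 az -9.65 then dxyz [12.79  8.1   1.62] q6 -7.0$[0]: bad value
$[0]: bad value
```

```bash
python3 -m crank '[{"ax":0,"ay":0,"az":-0.966,"dx":0,"dy":0,"dz":0,"jaw":1},{"ax":0,"ay":0,"az":-0.966,"dx":0,"dy":0,"dz":0,"jaw":1}]'; python3 go.py 464.5 126.4 150 99.9
```

```text
clock: 0.4
tcp_pos: [175.4, -573.5, 231.0]
tool_rot: [-180.0, -0.0, 33.9]
contact_force: [-0.8, -0.3, -0.1]
opening: 0.998
grasp_force: 0.0
now [ 175.4 -573.5  231. ] [-180.    -0.    33.9] t 0.4 az -7.68 then dxyz [12.8   8.1   1.62] q6 -24.0
```

```bash
python3 -m crank '[{"ax":0,"ay":0,"az":-0.96,"dx":0,"dy":0,"dz":0,"jaw":1},{"ax":0,"ay":0,"az":-0.96,"dx":0,"dy":0,"dz":0,"jaw":1},{"ax":0,"ay":0,"az":-0.96,"dx":0,"dy":0,"dz":0,"jaw":1},{"ax":0,"ay":0,"az":-0.96,"dx":0,"dy":0,"dz":0,"jaw":1},{"ax":0,"ay":0,"az":-0.96,"dx":0,"dy":0,"dz":0,"jaw":1},{"ax":0,"ay":0,"az":-0.96,"dx":0,"dy":0,"dz":0,"jaw":1},{"ax":0,"ay":0,"az":-0.96,"dx":0,"dy":0,"dz":0,"jaw":1},{"ax":0,"ay":0,"az":-0.96,"dx":0,"dy":0,"dz":0,"jaw":1}]' >/dev/null
python3 -m crank '[{"ax":0,"ay":0,"az":0,"dx":0.57,"dy":0.72,"dz":0,"jaw":1},{"ax":0,"ay":0,"az":0,"dx":0.57,"dy":0.72,"dz":0,"jaw":1},{"ax":0,"ay":0,"az":0,"dx":0.57,"dy":0.72,"dz":0,"jaw":1},{"ax":0,"ay":0,"az":0,"dx":0.57,"dy":0.72,"dz":0,"jaw":1},{"ax":0,"ay":0,"az":0,"dx":0.57,"dy":0.72,"dz":0,"jaw":1},{"ax":0,"ay":0,"az":0,"dx":0.57,"dy":0.72,"dz":0,"jaw":1},{"ax":0,"ay":0,"az":0,"dx":0.57,"dy":0.72,"dz":0,"jaw":1},{"ax":0,"ay":0,"az":0,"dx":0.57,"dy":0.72,"dz":0,"jaw":1}]' >/dev/null
python3 go.py 464.5 126.4 150 99.9
```

```text
now [ 422.3 -299.3  231.3] [180.    0.   99.6] t 2.0 az -0.03 then dxyz [8.24 2.3  1.63] q6 -53.0
```

```bash
python3 -m crank '[{"ax":0,"ay":0,"az":-0.03,"dx":0.82,"dy":0.23,"dz":0.16,"jaw":1},{"ax":0,"ay":0,"az":0,"dx":0.82,"dy":0.23,"dz":0.16,"jaw":1},{"ax":0,"ay":0,"az":0,"dx":0.82,"dy":0.23,"dz":0.16,"jaw":1},{"ax":0,"ay":0,"az":0,"dx":0.82,"dy":0.23,"dz":0.16,"jaw":1},{"ax":0,"ay":0,"az":0,"dx":0.82,"dy":0.23,"dz":0.16,"jaw":1},{"ax":0,"ay":0,"az":0,"dx":0.82,"dy":0.23,"dz":0.16,"jaw":1},{"ax":0,"ay":0,"az":0,"dx":0.82,"dy":0.23,"dz":0.16,"jaw":1},{"ax":0,"ay":0,"az":0,"dx":0.82,"dy":0.23,"dz":0.16,"jaw":1},{"ax":0,"ay":0,"az":0,"dx":0.82,"dy":0.23,"dz":0.16,"jaw":1},{"ax":0,"ay":0,"az":0,"dx":0.82,"dy":0.23,"dz":0.16,"jaw":1}]' >/dev/null
cat > look.py <<'E'
# wrist view: rectangles of grey parts (z 6..45) and of yellow floors, in the world
import sys; from h import *
np.set_printoptions(precision=1,suppress=True)
p,d,c,Rw,o=cam('wrist'); W=world(d,c,Rw,o); m=masks(p); Z=W[...,2]
if len(sys.argv)>1: cv2.imwrite(f'pics/{sys.argv[1]}.png',p)
for k,mm in [('part',m['grey']&(d>150)&(Z>6)&(Z<45)),('yellow',m['yellow']&(d>150)&(Z<25)),('tray',(m['yellow']|m['black'])&(d>150)&(Z<25))]:
    for b,ce in blobs(mm,1200):
        P=W[b]; r=rect(P); print(k,ce,b.sum(),'ctr',r[0],'wh',np.array(r[1]),'ang',round(r[2],1),'z',np.percentile(P[:,2],[5,50,95]))
E
python3 go.py 464.5 126.4 150 99.9; python3 look.py w1
```

```text
now [464.5 124.6 151.1] [180.   -0.   99.9] t 3.0 az -0.0 then dxyz [0.04 0.01 0.02] q6 -3.0
part [327.4 213.2] 5049 ctr [489.2 104.4] wh [ 69.8 112. ] ang 9.9 z [19.5 30.6 32.4]
yellow [499.4 195.3] 8685 ctr [636.4 138.4] wh [130.9  88.7] ang 89.6 z [2.6 3.7 6.1]
tray [513.7 195. ] 19541 ctr [639.5 138.9] wh [151.5 117.4] ang 90.0 z [ 2.9 12.6 14.6]
tray [612.  309.4] 1786 ctr [779.9  42. ] wh [72.9 38.7] ang 86.9 z [ 3.  13.2 14.7]
```

View pics/w1.png

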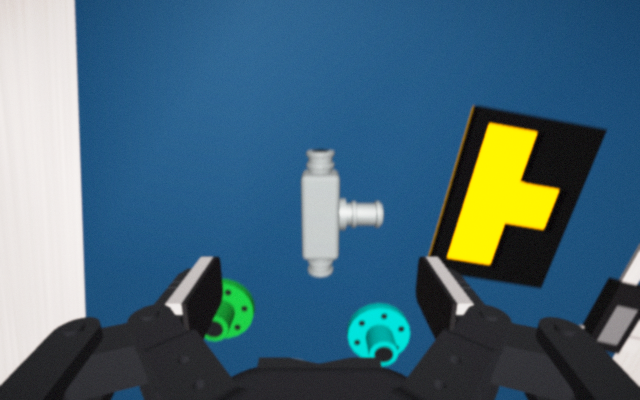

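The wrist view shows the tee at (327,213) with its branch to the right, and the T tray at (500,195). Both agree with the top camera to within 1.5 mm. I'll go down and grip the tee at local x = -27.

```bash
python3 -m crank '[{"ax":0,"ay":0,"az":0,"dx":0.05,"dy":0.03,"dz":0.3,"jaw":0.7},{"ax":0,"ay":0,"az":0,"dx":0,"dy":0,"dz":0.5,"jaw":0.7},{"ax":0,"ay":0,"az":0,"dx":0,"dy":0,"dz":0.5,"jaw":0.7},{"ax":0,"ay":0,"az":0,"dx":0,"dy":0,"dz":0.5,"jaw":0.7},{"ax":0,"ay":0,"az":0,"dx":0,"dy":0,"dz":0.4,"jaw":0.7},{"ax":0,"ay":0,"az":0,"dx":0,"dy":0,"dz":0.3,"jaw":0.7},{"ax":0,"ay":0,"az":0,"dx":0,"dy":0,"dz":0.2,"jaw":0.7},{"ax":0,"ay":0,"az":0,"dx":0,"dy":0,"dz":0.1,"jaw":0.7},{"ax":0,"ay":0,"az":0,"dx":0,"dy":0,"dz":0,"jaw":0.7}]'; python3 go.py 465.7 127.5 11 99.9
```

```text
clock: 3.95
tcp_pos: [465.4, 125.4, 11.0]
tool_rot: [-180.0, -0.0, 99.9]
contact_force: [-0.8, 0.6, 0.1]
opening: 0.701
grasp_force: 0.0
now [465.4 125.4  11. ] [-180.    -0.    99.9] t 3.95 az -0.0 then dxyz [0.04 0.01 0.  ] q6 -3.0
```

```bash
python3 -m crank '[{"ax":0,"ay":0,"az":0,"dx":0.04,"dy":0.01,"dz":0,"jaw":0.7},{"ax":0,"ay":0,"az":0,"dx":0,"dy":0,"dz":0,"jaw":0.2},{"ax":0,"ay":0,"az":0,"dx":0,"dy":0,"dz":0,"jaw":0.2},{"ax":0,"ay":0,"az":0,"dx":0,"dy":0,"dz":0,"jaw":0.2},{"ax":0,"ay":0,"az":0,"dx":0,"dy":0,"dz":0,"jaw":0.2},{"ax":0,"ay":0,"az":0,"dx":0,"dy":0,"dz":0,"jaw":0.2}]'; python3 go.py 465.7 127.5 11 99.9
```

```text
clock: 4.55
tcp_pos: [466.3, 127.7, 12.2]
tool_rot: [179.9, -0.0, 99.9]
contact_force: [-0.2, 0.4, 5.9]
opening: 0.359
grasp_force: 59.6
now [466.3 127.7  12.2] [179.9  -0.   99.9] t 4.55 az -0.0 then dxyz [-0.   -0.01  0.02] q6 -3.0
```

```bash
python3 -m crank '[{"ax":0,"ay":0,"az":0,"dx":0,"dy":0,"dz":-0.1,"jaw":0.2},{"ax":0,"ay":0,"az":0,"dx":0,"dy":0,"dz":-0.3,"jaw":0.2},{"ax":0,"ay":0,"az":0,"dx":0,"dy":0,"dz":-0.4,"jaw":0.2},{"ax":0,"ay":0,"az":0,"dx":0,"dy":0,"dz":-0.4,"jaw":0.2},{"ax":0,"ay":0,"az":0.4,"dx":0,"dy":0,"dz":-0.4,"jaw":0.2},{"ax":0,"ay":0,"az":0.5,"dx":0,"dy":0,"dz":-0.3,"jaw":0.2},{"ax":0,"ay":0,"az":0.37,"dx":0,"dy":0,"dz":-0.1,"jaw":0.2}]'; python3 go.py 618.5 164.8 90 89; python3 look.py w2
```

```text
clock: 5.25
tcp_pos: [466.7, 127.7, 113.3]
tool_rot: [179.8, -0.0, 88.8]
contact_force: [0.4, 0.4, -1.1]
opening: 0.36
grasp_force: 59.3
now [466.7 127.7 113.3] [179.8  -0.   88.8] t 5.25 az -0.02 then dxyz [0.79 3.02 0.47] q6 8.0
yellow [525.6 174.5] 11672 ctr [636.9 137.4] wh [129.2  88.5] ang 90.0 z [2.6 3.7 5. ]
tray [543.  171.7] 27894 ctr [642.1 137.2] wh [151.5 123. ] ang 89.9 z [ 2.9 12.7 14.5]
```

View pics/w2.png

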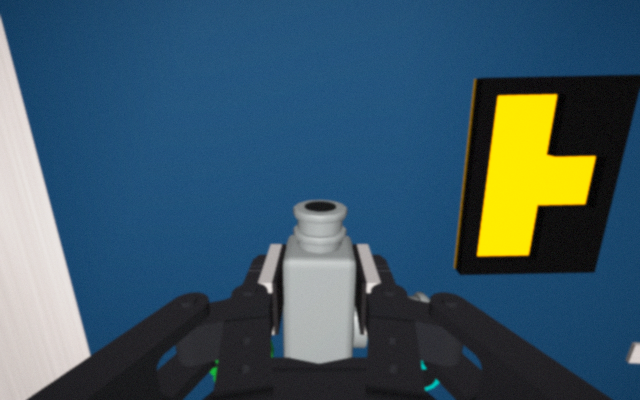

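The tee is held level, and the T tray is at (525,175), matching the earlier reading. Next is to carry it over the tray.

```bash
python3 -m crank '[{"ax":0,"ay":0,"az":-0.05,"dx":0.08,"dy":0.25,"dz":0,"jaw":0.2},{"ax":0,"ay":0,"az":0,"dx":0.1,"dy":0.45,"dz":0,"jaw":0.2},{"ax":0,"ay":0,"az":0,"dx":0.13,"dy":0.5,"dz":0.1,"jaw":0.2},{"ax":0,"ay":0,"az":0,"dx":0.13,"dy":0.5,"dz":0.2,"jaw":0.2},{"ax":0,"ay":0,"az":0,"dx":0.13,"dy":0.5,"dz":0.2,"jaw":0.2},{"ax":0,"ay":0,"az":0,"dx":0.1,"dy":0.45,"dz":0.2,"jaw":0.2},{"ax":0,"ay":0,"az":0,"dx":0.08,"dy":0.3,"dz":0.2,"jaw":0.2},{"ax":0,"ay":0,"az":0,"dx":0,"dy":0.05,"dz":0.1,"jaw":0.2},{"ax":0,"ay":0,"az":0,"dx":0,"dy":0,"dz":0,"jaw":0.2}]'; python3 go.py 618.2 164.6 17 89.4; python3 look.py w3
```

```text
clock: 6.2
tcp_pos: [615.4, 163.3, 59.7]
tool_rot: [-179.8, 0.0, 89.4]
contact_force: [0.2, 0.5, -0.4]
opening: 0.358
grasp_force: 59.4
now [615.4 163.3  59.7] [-179.8    0.    89.4] t 6.2 az 0.01 then dxyz [0.03 0.05 0.85] q6 9.0
yellow [346.6 210.9] 6183 ctr [636.9 159.7] wh [85.5 86.8] ang 89.7 z [2.6 3.7 6.1]
tray [366.1 197.2] 18794 ctr [637.  163.5] wh [101.1 109.5] ang 89.9 z [ 3.  13.2 14.5]
tray [562.7 347.4] 1784 ctr [782.4  64.2] wh [31.  39.7] ang 84.0 z [ 4.1 13.4 14.6]
```

View pics/w3.png

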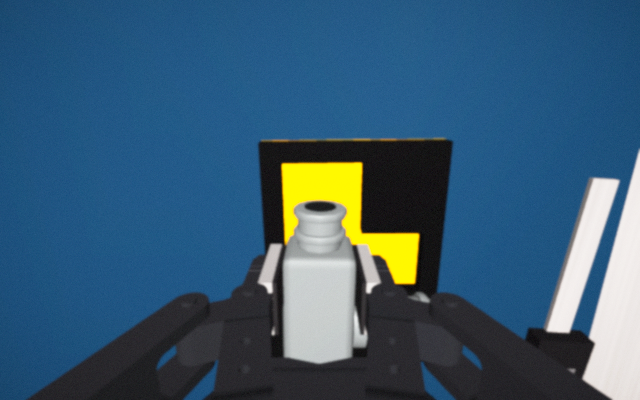

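The tee sits squarely over the T pocket, with the pocket's end at (322,163). I'll lower it with a small correction.

```bash
python3 -m crank '[{"ax":0,"ay":0,"az":0,"dx":0.04,"dy":0.05,"dz":0.1,"jaw":0.2},{"ax":0,"ay":0,"az":0,"dx":0,"dy":0,"dz":0.2,"jaw":0.2},{"ax":0,"ay":0,"az":0,"dx":0,"dy":0,"dz":0.2,"jaw":0.2},{"ax":0,"ay":0,"az":0,"dx":0,"dy":0,"dz":0.15,"jaw":0.2},{"ax":0,"ay":0,"az":0,"dx":0,"dy":0,"dz":0.1,"jaw":0.2},{"ax":0,"ay":0,"az":0,"dx":0,"dy":0,"dz":0.05,"jaw":0.2},{"ax":0,"ay":0,"az":0,"dx":0,"dy":0,"dz":0.02,"jaw":0.2},{"ax":0,"ay":0,"az":0,"dx":0,"dy":0,"dz":0,"jaw":0.2}]'; python3 go.py 618.1 165.2 15.5 89.4
```

```text
clock: 7.05
tcp_pos: [618.8, 165.3, 20.4]
tool_rot: [180.0, -0.0, 89.4]
contact_force: [0.3, 0.4, -0.3]
opening: 0.362
grasp_force: 59.4
now [618.8 165.3  20.4] [180.   -0.   89.4] t 7.05 az -0.0 then dxyz [-0.   -0.01  0.1 ] q6 9.0
```

```bash
python3 -m crank '[{"ax":0,"ay":0,"az":0,"dx":0,"dy":0,"dz":0.03,"jaw":0.2},{"ax":0,"ay":0,"az":0,"dx":0,"dy":0,"dz":0.02,"jaw":0.2},{"ax":0,"ay":0,"az":0,"dx":0,"dy":0,"dz":0,"jaw":0.2}]'; python3 -m crank '[{"ax":0,"ay":0,"az":0,"dx":0,"dy":0,"dz":0.02,"jaw":0.2},{"ax":0,"ay":0,"az":0,"dx":0,"dy":0,"dz":0,"jaw":0.2}]'
```

```text
clock: 7.35
tcp_pos: [618.6, 165.3, 17.9]
tool_rot: [-180.0, -0.0, 89.4]
contact_force: [0.2, 0.2, -1.0]
opening: 0.36
grasp_force: 59.4
clock: 7.55
tcp_pos: [618.6, 165.4, 16.8]
tool_rot: [-180.0, -0.0, 89.4]
contact_force: [-0.3, 0.1, -0.7]
opening: 0.362
grasp_force: 59.4
```

```bash
for i in 1 2; do python3 -m crank '[{"ax":0,"ay":0,"az":0,"dx":0,"dy":0,"dz":0.015,"jaw":0.2},{"ax":0,"ay":0,"az":0,"dx":0,"dy":0,"dz":0,"jaw":0.2}]' | egrep 'tcp|contact'; done
```

```text
tcp_pos: [618.7, 165.4, 16.3]
contact_force: [-0.5, -0.1, 1.2]
tcp_pos: [618.8, 165.4, 16.3]
contact_force: [-3.0, -0.1, 7.2]
```

It has touched down (7 N). I'll release and back off.

```bash
python3 -m crank '[{"ax":0,"ay":0,"az":0,"dx":0,"dy":0,"dz":0,"jaw":0.45},{"ax":0,"ay":0,"az":0,"dx":0,"dy":0,"dz":0,"jaw":0.6},{"ax":0,"ay":0,"az":0,"dx":0,"dy":0,"dz":0,"jaw":0.6},{"ax":0,"ay":0,"az":0,"dx":0,"dy":0,"dz":-0.2,"jaw":0.6},{"ax":0,"ay":0,"az":0,"dx":0,"dy":0,"dz":-0.5,"jaw":0.6},{"ax":0,"ay":0,"az":0,"dx":0,"dy":0,"dz":-0.8,"jaw":0.6},{"ax":0,"ay":0,"az":0,"dx":0,"dy":0,"dz":-0.8,"jaw":0.6},{"ax":0,"ay":0,"az":0,"dx":0,"dy":0,"dz":-0.5,"jaw":0.6}]'; python3 look.py; python3 go.py 404 289.5 150 171.4
```

```text
clock: 8.75
tcp_pos: [620.1, 165.6, 159.2]
tool_rot: [179.8, -0.0, 89.4]
contact_force: [0.1, 0.4, -0.6]
opening: 0.603
grasp_force: 0.0
part [33.5 33.1] 3008 ctr [410.4 289.9] wh [34.9 51.5] ang 79.9 z [18.2 30.3 32.3]
part [323.6 217.3] 4722 ctr [637.9 131.4] wh [124.6  68.2] ang 88.3 z [25.3 34.7 36.4]
yellow [321.6 189.5] 3066 ctr [636.8 137.8] wh [129.6  86.5] ang 89.9 z [ 2.5  3.7 13.8]
tray [338.4 198.9] 12290 ctr [637.2 137.4] wh [152.8 109.1] ang 89.9 z [ 3.  13.3 14.7]
tray [479.4 282.4] 1212 ctr [781.7  55.7] wh [45.6 39.3] ang 86.4 z [ 6.  13.5 14.7]
now [622.2 166.  162.9] [ 1.795e+02 -1.000e-01  8.940e+01] t 8.8 az -9.54 then dxyz [4.68 1.79 0.26] q6 9.0
```

```bash
python3 -m crank '[{"ax":0,"ay":0,"az":-0.95,"dx":0,"dy":0,"dz":0,"jaw":1},{"ax":0,"ay":0,"az":-0.95,"dx":0,"dy":0,"dz":0,"jaw":1},{"ax":0,"ay":0,"az":-0.95,"dx":0,"dy":0,"dz":0,"jaw":1},{"ax":0,"ay":0,"az":-0.95,"dx":0,"dy":0,"dz":0,"jaw":1},{"ax":0,"ay":0,"az":-0.95,"dx":0,"dy":0,"dz":0,"jaw":1},{"ax":0,"ay":0,"az":-0.95,"dx":0,"dy":0,"dz":0,"jaw":1},{"ax":0,"ay":0,"az":-0.95,"dx":0,"dy":0,"dz":0,"jaw":1},{"ax":0,"ay":0,"az":-0.95,"dx":0,"dy":0,"dz":0,"jaw":1},{"ax":0,"ay":0,"az":-0.97,"dx":0,"dy":0,"dz":0,"jaw":1},{"ax":0,"ay":0,"az":-0.97,"dx":0,"dy":0,"dz":0,"jaw":1}]' >/dev/null
python3 -m crank '[{"ax":0,"ay":0,"az":0,"dx":0.4,"dy":0.15,"dz":0,"jaw":1},{"ax":0,"ay":0,"az":0,"dx":0.7,"dy":0.27,"dz":0,"jaw":1},{"ax":0,"ay":0,"az":0,"dx":0.8,"dy":0.32,"dz":0.1,"jaw":1},{"ax":0,"ay":0,"az":0,"dx":0.8,"dy":0.31,"dz":0.1,"jaw":1},{"ax":0,"ay":0,"az":0,"dx":0.8,"dy":0.3,"dz":0.1,"jaw":1},{"ax":0,"ay":0,"az":0,"dx":0.7,"dy":0.27,"dz":0,"jaw":1},{"ax":0,"ay":0,"az":0,"dx":0.4,"dy":0.15,"dz":0,"jaw":1},{"ax":0,"ay":0,"az":0,"dx":0.1,"dy":0,"dz":0,"jaw":1},{"ax":0,"ay":0,"az":0,"dx":0,"dy":0,"dz":0,"jaw":1}]'
python3 look.py w4;  python3 go.py 404 289.5 11 171.4
```

```text
clock: 10.7
tcp_pos: [399.2, 288.2, 140.7]
tool_rot: [180.0, 0.0, 171.5]
contact_force: [-0.2, 0.7, 0.0]
opening: 1.001
grasp_force: 0.0
part [533.5 140.2] 1571 ctr [383.6 458.3] wh [27.4 65.2] ang 70.7 z [23.5 34.4 43.9]
part [338.9 174.2] 5608 ctr [399.4 313.5] wh [77.4 78. ] ang 80.5 z [21.7 31.  32.4]
tray [410.2 336.1] 1989 ctr [567.6 359.2] wh [40.1 93. ] ang 83.9 z [ 2.8  9.3 14.3]
now [400.3 288.1 140.8] [1.800e+02 1.000e-01 1.714e+02] t 10.75 az 0.0 then dxyz [-0.07  0.04  2.6 ] q6 -54.0
```

View pics/w4.png

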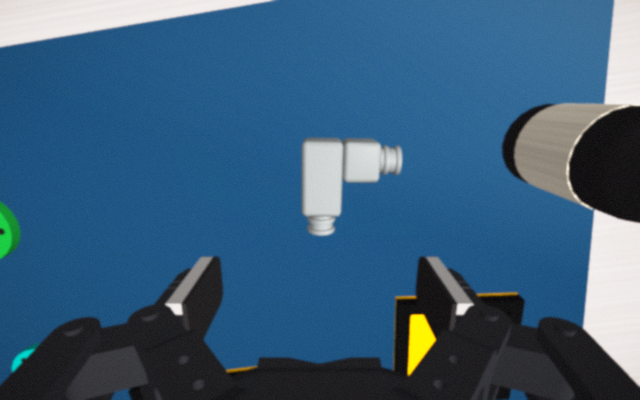

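The elbow is at (339,174) with its legs as expected, and its 78x78 size matches. The bottle is clear of the gripper. I'll go down and grip the x leg.

```bash
python3 -m crank '[{"ax":0,"ay":0,"az":0.03,"dx":-0.09,"dy":0.04,"dz":0.3,"jaw":0.7},{"ax":0,"ay":0,"az":0,"dx":0,"dy":0,"dz":0.5,"jaw":0.7},{"ax":0,"ay":0,"az":0,"dx":0,"dy":0,"dz":0.5,"jaw":0.7},{"ax":0,"ay":0,"az":0,"dx":0,"dy":0,"dz":0.5,"jaw":0.7},{"ax":0,"ay":0,"az":0,"dx":0,"dy":0,"dz":0.4,"jaw":0.7},{"ax":0,"ay":0,"az":0,"dx":0,"dy":0,"dz":0.2,"jaw":0.7},{"ax":0,"ay":0,"az":0,"dx":0,"dy":0,"dz":0.15,"jaw":0.7},{"ax":0,"ay":0,"az":0,"dx":0,"dy":0,"dz":0.05,"jaw":0.7},{"ax":0,"ay":0,"az":0,"dx":0,"dy":0,"dz":0,"jaw":0.7}]'; python3 go.py 404.7 289.4 11 171.2
```

```text
clock: 11.65
tcp_pos: [404.9, 289.5, 10.6]
tool_rot: [180.0, 0.0, 171.1]
contact_force: [0.0, 0.4, 0.0]
opening: 0.702
grasp_force: 0.0
now [404.9 289.5  10.6] [180.    0.  171.1] t 11.65 az -0.01 then dxyz [ 0.   -0.   -0.01] q6 -54.0
```

```bash
python3 -m crank '[{"ax":0,"ay":0,"az":0,"dx":0,"dy":0,"dz":0,"jaw":0.2},{"ax":0,"ay":0,"az":0,"dx":0,"dy":0,"dz":0,"jaw":0.2},{"ax":0,"ay":0,"az":0,"dx":0,"dy":0,"dz":0,"jaw":0.2},{"ax":0,"ay":0,"az":0,"dx":0,"dy":0,"dz":0,"jaw":0.2},{"ax":0,"ay":0,"az":0,"dx":0,"dy":0,"dz":0,"jaw":0.2}]'
python3 -m crank '[{"ax":0,"ay":0,"az":0,"dx":0,"dy":0,"dz":-0.1,"jaw":0.2},{"ax":0,"ay":0,"az":0,"dx":0,"dy":0,"dz":-0.3,"jaw":0.2},{"ax":0,"ay":0,"az":0,"dx":0,"dy":0,"dz":-0.4,"jaw":0.2},{"ax":0,"ay":0,"az":-0.1,"dx":0,"dy":0,"dz":-0.4,"jaw":0.2},{"ax":0,"ay":0,"az":-0.14,"dx":0,"dy":0,"dz":-0.4,"jaw":0.2},{"ax":0,"ay":0,"az":-0.1,"dx":0,"dy":0,"dz":-0.3,"jaw":0.2},{"ax":0,"ay":0,"az":0,"dx":0,"dy":0,"dz":-0.1,"jaw":0.2}]'; python3 go.py 590.5 373 60 174.1
```

```text
clock: 12.15
tcp_pos: [405.0, 289.8, 11.3]
tool_rot: [179.9, 0.1, 171.1]
contact_force: [-0.6, -0.3, 5.8]
opening: 0.357
grasp_force: 59.8
clock: 12.85
tcp_pos: [405.2, 289.9, 112.2]
tool_rot: [179.9, 0.2, 174.1]
contact_force: [0.4, -0.1, -1.9]
opening: 0.362
grasp_force: 59.4
now [405.2 289.9 112.2] [179.9   0.2 174.1] t 12.85 az -0.0 then dxyz [-3.52  2.03  1.04] q6 -56.0
```

```bash
python3 -m crank '[{"ax":0,"ay":0,"az":0,"dx":-0.26,"dy":0.15,"dz":0,"jaw":0.2},{"ax":0,"ay":0,"az":0,"dx":-0.43,"dy":0.25,"dz":0,"jaw":0.2},{"ax":0,"ay":0,"az":0,"dx":-0.52,"dy":0.3,"dz":0.1,"jaw":0.2},{"ax":0,"ay":0,"az":0,"dx":-0.52,"dy":0.3,"dz":0.15,"jaw":0.2},{"ax":0,"ay":0,"az":0,"dx":-0.52,"dy":0.3,"dz":0.2,"jaw":0.2},{"ax":0,"ay":0,"az":0,"dx":-0.52,"dy":0.3,"dz":0.2,"jaw":0.2},{"ax":0,"ay":0,"az":0,"dx":-0.43,"dy":0.25,"dz":0.2,"jaw":0.2},{"ax":0,"ay":0,"az":0,"dx":-0.26,"dy":0.15,"dz":0.1,"jaw":0.2},{"ax":0,"ay":0,"az":0,"dx":-0.06,"dy":0.03,"dz":0,"jaw":0.2},{"ax":0,"ay":0,"az":0,"dx":0,"dy":0,"dz":0,"jaw":0.2}]'; python3 look.py w5; python3 go.py 590.5 373 16 174.1
```

```text
clock: 13.85
tcp_pos: [589.4, 371.8, 62.1]
tool_rot: [-180.0, -0.1, 174.0]
contact_force: [0.1, -0.1, -0.2]
opening: 0.359
grasp_force: 59.4
part [ 21.7 299.9] 2365 ctr [629.3 173.5] wh [40.1 51.8] ang 73.2 z [11.2 26.6 32.5]
yellow [364.5 145.8] 3815 ctr [549.  401.4] wh [94.8 23. ] ang 83.2 z [2.4 3.5 6.2]
yellow [ 42.4 276.6] 1494 ctr [617.8 177.9] wh [49.7 51.5] ang 1.1 z [ 2.9  3.9 13.8]
tray [355.2 144. ] 10555 ctr [568.8 399.3] wh [117.5  84.6] ang 83.9 z [ 2.8 13.  14.4]
tray [420.5 261.7] 3601 ctr [624.5 433. ] wh [49.5 53.9] ang 13.5 z [12.5 13.5 14.5]
tray [ 55.2 309.7] 10506 ctr [642.5 171.7] wh [ 86.3 123.1] ang 89.6 z [ 2.9 13.3 14.6]
now [589.  371.7  62.5] [-1.80e+02 -1.00e-01  1.74e+02] t 13.9 az -0.01 then dxyz [-0.03  0.03  0.93] q6 -57.0
```

View pics/w5.png

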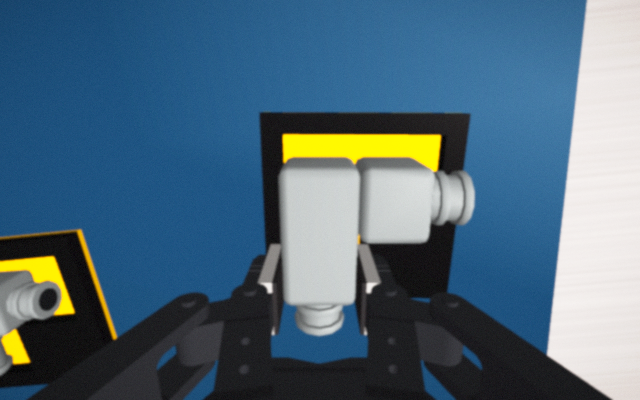

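The elbow is over the L pocket, and the pocket's visible edge matches my prediction to 1 mm. I'll lower it.

```bash
python3 -m crank '[{"ax":0,"ay":0,"az":0,"dx":-0.03,"dy":0.04,"dz":0.1,"jaw":0.2},{"ax":0,"ay":0,"az":0,"dx":0,"dy":0,"dz":0.2,"jaw":0.2},{"ax":0,"ay":0,"az":0,"dx":0,"dy":0,"dz":0.2,"jaw":0.2},{"ax":0,"ay":0,"az":0,"dx":0,"dy":0,"dz":0.15,"jaw":0.2},{"ax":0,"ay":0,"az":0,"dx":0,"dy":0,"dz":0.1,"jaw":0.2},{"ax":0,"ay":0,"az":0,"dx":0,"dy":0,"dz":0.06,"jaw":0.2},{"ax":0,"ay":0,"az":0,"dx":0,"dy":0,"dz":0.03,"jaw":0.2},{"ax":0,"ay":0,"az":0,"dx":0,"dy":0,"dz":0,"jaw":0.2}]';  python3 -m crank '[{"ax":0,"ay":0,"az":0,"dx":0,"dy":0,"dz":0.02,"jaw":0.2},{"ax":0,"ay":0,"az":0,"dx":0,"dy":0,"dz":0,"jaw":0.2}]'| egrep 'tcp|contact'
```

```text
clock: 14.7
tcp_pos: [591.6, 373.9, 20.7]
tool_rot: [180.0, -0.0, 174.0]
contact_force: [0.1, 0.2, -0.7]
opening: 0.362
grasp_force: 59.4
tcp_pos: [591.8, 374.0, 20.1]
contact_force: [0.6, 0.9, -0.1]
```

```bash
for i in 1 2; do python3 -m crank '[{"ax":0,"ay":0,"az":0,"dx":0,"dy":0,"dz":0.02,"jaw":0.2},{"ax":0,"ay":0,"az":0,"dx":0,"dy":0,"dz":0,"jaw":0.2}]' | egrep 'tcp|contact'; done
```

```text
tcp_pos: [591.6, 373.9, 18.9]
contact_force: [0.4, -0.1, -0.3]
tcp_pos: [591.6, 373.9, 17.7]
contact_force: [-0.1, -0.4, -0.8]
```

```bash
python3 -m crank '[{"ax":0,"ay":0,"az":0,"dx":0,"dy":0,"dz":0.02,"jaw":0.2},{"ax":0,"ay":0,"az":0,"dx":0,"dy":0,"dz":0,"jaw":0.2}]' | egrep 'tcp|contact'
```

```text
tcp_pos: [591.5, 373.8, 16.7]
contact_force: [-0.5, -0.9, -1.2]
```

```bash
python3 -m crank '[{"ax":0,"ay":0,"az":0,"dx":0,"dy":0,"dz":0.015,"jaw":0.2},{"ax":0,"ay":0,"az":0,"dx":0,"dy":0,"dz":0,"jaw":0.2}]' | egrep 'tcp|contact'
```

```text
tcp_pos: [591.6, 373.9, 16.0]
contact_force: [0.2, -0.4, -1.4]
```

```bash
python3 -m crank '[{"ax":0,"ay":0,"az":0,"dx":0,"dy":0,"dz":0.015,"jaw":0.2},{"ax":0,"ay":0,"az":0,"dx":0,"dy":0,"dz":0,"jaw":0.2}]' | egrep 'tcp|contact'
```

```text
tcp_pos: [591.7, 373.9, 15.4]
contact_force: [0.8, -1.2, 0.5]
```

```bash
python3 -m crank '[{"ax":0,"ay":0,"az":0,"dx":0,"dy":0,"dz":0.01,"jaw":0.2},{"ax":0,"ay":0,"az":0,"dx":0,"dy":0,"dz":0,"jaw":0.2}]' | egrep 'tcp|contact'
python3 -m crank '[{"ax":0,"ay":0,"az":0,"dx":0,"dy":0,"dz":0,"jaw":0.45},{"ax":0,"ay":0,"az":0,"dx":0,"dy":0,"dz":0,"jaw":0.6},{"ax":0,"ay":0,"az":0,"dx":0,"dy":0,"dz":0,"jaw":0.6},{"ax":0,"ay":0,"az":0,"dx":0,"dy":0,"dz":-0.2,"jaw":0.6},{"ax":0,"ay":0,"az":0,"dx":0,"dy":0,"dz":-0.5,"jaw":0.6},{"ax":0,"ay":0,"az":0,"dx":0,"dy":0,"dz":-0.8,"jaw":0.6},{"ax":0,"ay":0,"az":0,"dx":0,"dy":0,"dz":-0.8,"jaw":0.6},{"ax":0,"ay":0,"az":0,"dx":0,"dy":0,"dz":-0.5,"jaw":0.6},{"ax":0,"ay":0,"az":0,"dx":0,"dy":0,"dz":0,"jaw":0.6}]'; python3 look.py w6; python3 go.py 470 0 200 73
```

```text
tcp_pos: [591.7, 374.0, 15.4]
contact_force: [-1.4, -0.2, 4.4]
clock: 17.0
tcp_pos: [594.6, 375.5, 160.8]
tool_rot: [179.7, 0.5, 174.0]
contact_force: [0.4, 0.1, 0.2]
opening: 0.598
grasp_force: 0.0
part [332.1 160. ] 4762 ctr [589.4 397.3] wh [75.9 86.7] ang 84.0 z [27.4 35.1 36.5]
part [ 63.7 244.2] 5366 ctr [623.1 131.7] wh [ 91.4 111.2] ang 41.5 z [17.8 33.7 36.5]
part [567.5 338.8] 1274 ctr [790.3 611.7] wh [136.4  17.3] ang 61.4 z [ 8.4 14.3 27. ]
yellow [336.5 153.9] 3335 ctr [585.  397.1] wh [94.6 95.1] ang 83.7 z [ 2.4  3.7 13.7]
yellow [ 84.8 217.6] 1926 ctr [617.3 137.9] wh [ 49.8 131.8] ang 0.0 z [ 2.7  4.  14.1]
tray [345.9 167.4] 11306 ctr [585.5 397.2] wh [116.8 116.9] ang 83.8 z [ 2.9 13.2 14.6]
tray [ 90.1 248.8] 10721 ctr [636.3 138. ] wh [153.1 110.4] ang 89.8 z [ 3.1 13.4 14.8]
now [593.3 374.7 158.2] [179.8   0.3 174. ] t 17.05 az 11.76 then dxyz [-7.89 -0.17 -0.84] q6 -57.0
```

Both placed parts read a top height of 36, so they are flat on the floor. Next is the coupling.

```bash
python3 -m crank '[{"ax":0,"ay":0,"az":1,"dx":0,"dy":0,"dz":-0.2,"jaw":1},{"ax":0,"ay":0,"az":1,"dx":0,"dy":0,"dz":0,"jaw":1},{"ax":0,"ay":0,"az":1,"dx":0,"dy":0,"dz":0,"jaw":1},{"ax":0,"ay":0,"az":1,"dx":0,"dy":0,"dz":0,"jaw":1},{"ax":0,"ay":0,"az":1,"dx":0,"dy":0,"dz":0,"jaw":1},{"ax":0,"ay":0,"az":1,"dx":0,"dy":0,"dz":0,"jaw":1},{"ax":0,"ay":0,"az":1,"dx":0,"dy":0,"dz":0,"jaw":1},{"ax":0,"ay":0,"az":1,"dx":0,"dy":0,"dz":0,"jaw":1},{"ax":0,"ay":0,"az":1,"dx":0,"dy":0,"dz":0,"jaw":1},{"ax":0,"ay":0,"az":1,"dx":0,"dy":0,"dz":0,"jaw":1}]' >/dev/null
python3 -m crank '[{"ax":0,"ay":0,"az":0.9,"dx":0,"dy":0,"dz":0,"jaw":1},{"ax":0,"ay":0,"az":0.9,"dx":0,"dy":0,"dz":0,"jaw":1},{"ax":0,"ay":0,"az":0.9,"dx":0,"dy":0,"dz":0,"jaw":1},{"ax":0,"ay":0,"az":0.9,"dx":0,"dy":0,"dz":0,"jaw":1},{"ax":0,"ay":0,"az":0,"dx":0,"dy":0,"dz":0,"jaw":1}]' >/dev/null
python3 go.py 391 -298.5 150 56.9
```

```text
now [590.6 373.4 163.2] [-1.799e+02  1.000e-01  5.710e+01] t 18.55 az 0.02 then dxyz [-13.44   3.99   0.26] q6 60.0
```

```bash
python3 -m crank '[{"ax":0,"ay":0,"az":0,"dx":-0.4,"dy":0.12,"dz":0,"jaw":1},{"ax":0,"ay":0,"az":0,"dx":-0.75,"dy":0.22,"dz":0,"jaw":1},{"ax":0,"ay":0,"az":0,"dx":-0.75,"dy":0.22,"dz":0,"jaw":1},{"ax":0,"ay":0,"az":0,"dx":-0.75,"dy":0.22,"dz":0,"jaw":1},{"ax":0,"ay":0,"az":0,"dx":-0.75,"dy":0.22,"dz":0,"jaw":1},{"ax":0,"ay":0,"az":0,"dx":-0.75,"dy":0.22,"dz":0,"jaw":1},{"ax":0,"ay":0,"az":0,"dx":-0.75,"dy":0.22,"dz":0,"jaw":1},{"ax":0,"ay":0,"az":0,"dx":-0.75,"dy":0.22,"dz":0,"jaw":1},{"ax":0,"ay":0,"az":0,"dx":-0.75,"dy":0.22,"dz":0,"jaw":1},{"ax":0,"ay":0,"az":0,"dx":-0.75,"dy":0.22,"dz":0,"jaw":1}]' >/dev/null
python3 -m crank '[{"ax":0,"ay":0,"az":0,"dx":-0.75,"dy":0.22,"dz":0,"jaw":1},{"ax":0,"ay":0,"az":0,"dx":-0.75,"dy":0.22,"dz":0,"jaw":1},{"ax":0,"ay":0,"az":0,"dx":-0.75,"dy":0.22,"dz":0,"jaw":1},{"ax":0,"ay":0,"az":0,"dx":-0.75,"dy":0.22,"dz":0.1,"jaw":1},{"ax":0,"ay":0,"az":0,"dx":-0.75,"dy":0.22,"dz":0.1,"jaw":1},{"ax":0,"ay":0,"az":0,"dx":-0.75,"dy":0.22,"dz":0.1,"jaw":1},{"ax":0,"ay":0,"az":0,"dx":-0.75,"dy":0.22,"dz":0,"jaw":1},{"ax":0,"ay":0,"az":0,"dx":-0.6,"dy":0.19,"dz":0,"jaw":1},{"ax":0,"ay":0,"az":0,"dx":-0.4,"dy":0.12,"dz":0,"jaw":1},{"ax":0,"ay":0,"az":0,"dx":0,"dy":0,"dz":0,"jaw":1}]' >/dev/null
python3 look.py w7; python3 go.py 391 -298.5 11 56.9
```

```text
part [317.1 188.9] 4076 ctr [ 392.8 -299.2] wh [109.7  32.1] ang 57.0 z [21.  30.7 32.5]
yellow [519.  185.9] 6864 ctr [ 541. -399.] wh [128.  51.] ang 73.7 z [2.7 3.8 5.3]
tray [521.1 185.2] 13500 ctr [ 541.4 -398.7] wh [150.   73.1] ang 73.3 z [ 2.9  8.1 14.5]
now [ 393.6 -296.8  149.3] [-179.9   -0.    57.2] t 20.6 az 0.03 then dxyz [-0.06 -0.03  2.77] q6 -12.0
```

View pics/w7.png

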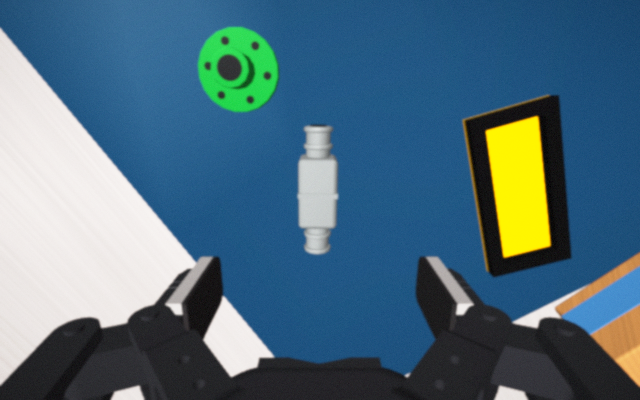

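The coupling is at (317,189) and the slot tray at (520,186); both match. I'll go down, grip and lift.

```bash
python3 -m crank '[{"ax":0,"ay":0,"az":0.02,"dx":-0.05,"dy":0.01,"dz":0.3,"jaw":0.7},{"ax":0,"ay":0,"az":0,"dx":0,"dy":0,"dz":0.5,"jaw":0.7},{"ax":0,"ay":0,"az":0,"dx":0,"dy":0,"dz":0.5,"jaw":0.7},{"ax":0,"ay":0,"az":0,"dx":0,"dy":0,"dz":0.5,"jaw":0.7},{"ax":0,"ay":0,"az":0,"dx":0,"dy":0,"dz":0.45,"jaw":0.7},{"ax":0,"ay":0,"az":0,"dx":0,"dy":0,"dz":0.3,"jaw":0.7},{"ax":0,"ay":0,"az":0,"dx":0,"dy":0,"dz":0.15,"jaw":0.7},{"ax":0,"ay":0,"az":0,"dx":0,"dy":0,"dz":0.06,"jaw":0.7},{"ax":0,"ay":0,"az":0,"dx":0,"dy":0,"dz":0,"jaw":0.7}]'; python3 go.py 392.6 -299 11 57
```

```text
clock: 21.5
tcp_pos: [393.4, -298.0, 11.8]
tool_rot: [-180.0, -0.0, 57.1]
contact_force: [0.6, 0.2, -0.7]
opening: 0.698
grasp_force: 0.0
now [ 393.4 -298.    11.8] [-180.    -0.    57.1] t 21.5 az 0.01 then dxyz [-0.03 -0.    0.02] q6 -12.0
```

```bash
python3 -m crank '[{"ax":0,"ay":0,"az":0,"dx":-0.02,"dy":0,"dz":0.01,"jaw":0.2},{"ax":0,"ay":0,"az":0,"dx":0,"dy":0,"dz":0,"jaw":0.2},{"ax":0,"ay":0,"az":0,"dx":0,"dy":0,"dz":0,"jaw":0.2},{"ax":0,"ay":0,"az":0,"dx":0,"dy":0,"dz":0,"jaw":0.2},{"ax":0,"ay":0,"az":0,"dx":0,"dy":0,"dz":0,"jaw":0.2}]'
python3 -m crank '[{"ax":0,"ay":0,"az":0,"dx":0,"dy":0,"dz":-0.1,"jaw":0.2},{"ax":0,"ay":0,"az":0,"dx":0,"dy":0,"dz":-0.3,"jaw":0.2},{"ax":0,"ay":0,"az":-0.3,"dx":0,"dy":0,"dz":-0.4,"jaw":0.2},{"ax":0,"ay":0,"az":-0.5,"dx":0,"dy":0,"dz":-0.4,"jaw":0.2},{"ax":0,"ay":0,"az":-0.5,"dx":0,"dy":0,"dz":-0.4,"jaw":0.2},{"ax":0,"ay":0,"az":-0.4,"dx":0,"dy":0,"dz":-0.3,"jaw":0.2},{"ax":0,"ay":0,"az":-0.2,"dx":0,"dy":0,"dz":-0.1,"jaw":0.2},{"ax":0,"ay":0,"az":0,"dx":0,"dy":0,"dz":0,"jaw":0.2}]'; python3 go.py 541 -399.2 60 73.5
```

```text
clock: 22.0
tcp_pos: [393.2, -299.9, 12.2]
tool_rot: [179.9, 0.0, 57.0]
contact_force: [0.5, -0.0, 6.2]
opening: 0.366
grasp_force: 60.0
clock: 22.8
tcp_pos: [393.1, -299.8, 112.1]
tool_rot: [179.9, 0.0, 73.3]
contact_force: [0.7, 0.6, -0.6]
opening: 0.356
grasp_force: 59.4
now [ 393.1 -299.8  112.1] [179.9   0.   73.3] t 22.8 az -0.02 then dxyz [-1.07  3.4   1.04] q6 -29.0
```

```bash
python3 -m crank '[{"ax":0,"ay":0,"az":-0.02,"dx":-0.08,"dy":0.24,"dz":0,"jaw":0.2},{"ax":0,"ay":0,"az":0,"dx":-0.13,"dy":0.4,"dz":0,"jaw":0.2},{"ax":0,"ay":0,"az":0,"dx":-0.16,"dy":0.52,"dz":0.1,"jaw":0.2},{"ax":0,"ay":0,"az":0,"dx":-0.17,"dy":0.53,"dz":0.15,"jaw":0.2},{"ax":0,"ay":0,"az":0,"dx":-0.17,"dy":0.53,"dz":0.2,"jaw":0.2},{"ax":0,"ay":0,"az":0,"dx":-0.16,"dy":0.52,"dz":0.2,"jaw":0.2},{"ax":0,"ay":0,"az":0,"dx":-0.13,"dy":0.4,"dz":0.2,"jaw":0.2},{"ax":0,"ay":0,"az":0,"dx":-0.07,"dy":0.2,"dz":0.1,"jaw":0.2},{"ax":0,"ay":0,"az":0,"dx":0,"dy":0.06,"dz":0,"jaw":0.2},{"ax":0,"ay":0,"az":0,"dx":0,"dy":0,"dz":0,"jaw":0.2}]'; python3 look.py w8; python3 go.py 541 -399.2 16 73.5
```

```text
clock: 23.8
tcp_pos: [540.2, -398.5, 63.1]
tool_rot: [-179.9, -0.0, 73.5]
contact_force: [-0.2, 0.2, -0.7]
opening: 0.36
grasp_force: 59.4
yellow [322.8 150.9] 3918 ctr [ 550.6 -368.5] wh [63.2 48.4] ang 73.3 z [2.5 3.6 8.3]
tray [322.  154.2] 10872 ctr [ 549.6 -372.8] wh [93.6 70.8] ang 73.2 z [ 2.9 13.1 14.5]
now [ 539.9 -398.3   63.6] [-179.9   -0.    73.5] t 23.85 az -0.0 then dxyz [-0.01  0.03  0.95] q6 -26.0
```

View pics/w8.png

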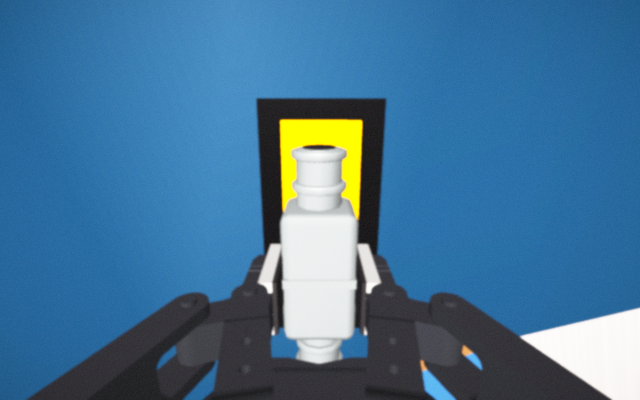

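The coupling is aligned over the slot, with the slot's end at (322,120). I'll lower it.

```bash
python3 -m crank '[{"ax":0,"ay":0,"az":0,"dx":0,"dy":0.03,"dz":0.15,"jaw":0.2},{"ax":0,"ay":0,"az":0,"dx":0,"dy":0,"dz":0.2,"jaw":0.2},{"ax":0,"ay":0,"az":0,"dx":0,"dy":0,"dz":0.2,"jaw":0.2},{"ax":0,"ay":0,"az":0,"dx":0,"dy":0,"dz":0.15,"jaw":0.2},{"ax":0,"ay":0,"az":0,"dx":0,"dy":0,"dz":0.1,"jaw":0.2},{"ax":0,"ay":0,"az":0,"dx":0,"dy":0,"dz":0.06,"jaw":0.2},{"ax":0,"ay":0,"az":0,"dx":0,"dy":0,"dz":0.03,"jaw":0.2},{"ax":0,"ay":0,"az":0,"dx":0,"dy":0,"dz":0,"jaw":0.2}]';  python3 -m crank '[{"ax":0,"ay":0,"az":0,"dx":0,"dy":0,"dz":0.02,"jaw":0.2},{"ax":0,"ay":0,"az":0,"dx":0,"dy":0,"dz":0,"jaw":0.2}]'| egrep 'tcp|contact'
```

```text
clock: 24.65
tcp_pos: [542.0, -399.4, 19.2]
tool_rot: [-180.0, -0.0, 73.5]
contact_force: [0.4, 0.4, -0.7]
opening: 0.357
grasp_force: 59.4
tcp_pos: [542.1, -399.5, 18.5]
contact_force: [0.7, 0.3, -0.5]
```

```bash
python3 -m crank '[{"ax":0,"ay":0,"az":0,"dx":0,"dy":0,"dz":0.02,"jaw":0.2},{"ax":0,"ay":0,"az":0,"dx":0,"dy":0,"dz":0,"jaw":0.2}]' | egrep 'tcp|contact'
```

```text
tcp_pos: [541.9, -399.4, 17.3]
contact_force: [-0.5, 0.2, -0.5]
```

```bash
python3 -m crank '[{"ax":0,"ay":0,"az":0,"dx":0,"dy":0,"dz":0.02,"jaw":0.2},{"ax":0,"ay":0,"az":0,"dx":0,"dy":0,"dz":0,"jaw":0.2}]' | egrep 'tcp|contact'
```

```text
tcp_pos: [542.0, -399.5, 16.3]
contact_force: [-0.2, 0.3, 0.5]
```

```bash
python3 -m crank '[{"ax":0,"ay":0,"az":0,"dx":0,"dy":0,"dz":0.01,"jaw":0.2},{"ax":0,"ay":0,"az":0,"dx":0,"dy":0,"dz":0,"jaw":0.2}]' | egrep 'tcp|contact'
```

```text
tcp_pos: [542.0, -399.5, 16.3]
contact_force: [-1.7, 2.0, 5.0]
```

It has touched down. I'll release, rise, and head for the grey flange.

```bash
python3 -m crank '[{"ax":0,"ay":0,"az":0,"dx":0,"dy":0,"dz":0,"jaw":0.45},{"ax":0,"ay":0,"az":0,"dx":0,"dy":0,"dz":0,"jaw":0.6},{"ax":0,"ay":0,"az":0,"dx":0,"dy":0,"dz":0,"jaw":0.6},{"ax":0,"ay":0,"az":0,"dx":0,"dy":0,"dz":-0.2,"jaw":0.6},{"ax":0,"ay":0,"az":0,"dx":0,"dy":0,"dz":-0.5,"jaw":0.6},{"ax":0,"ay":0,"az":0,"dx":0,"dy":0,"dz":-0.8,"jaw":0.6},{"ax":0,"ay":0,"az":0,"dx":0,"dy":0,"dz":-0.8,"jaw":0.6},{"ax":0,"ay":0,"az":0,"dx":0,"dy":0,"dz":-0.4,"jaw":0.6},{"ax":0,"ay":0,"az":0,"dx":0,"dy":0,"dz":0,"jaw":0.6}]'|grep tcp; python3 look.py; python3 go.py 473.6 -103.7 140 73.5
```

```text
tcp_pos: [544.1, -401.3, 155.7]
part [314.5 186. ] 3747 ctr [ 541.3 -404.1] wh [118.2  30.4] ang 72.6 z [26.  34.9 36.5]
yellow [312.5 167.6] 3565 ctr [ 541.8 -399.1] wh [127.3  49. ] ang 73.2 z [ 2.4  3.7 13.9]
tray [312.7 172. ] 8665 ctr [ 541.6 -399.6] wh [148.7  70.6] ang 73.3 z [ 2.8 13.  14.6]
now [ 543.  -400.3  153.2] [1.798e+02 1.000e-01 7.350e+01] t 26.4 az -0.0 then dxyz [ 5.29 -3.01  0.26] q6 -26.0
```

```bash
python3 -m crank '[{"ax":0,"ay":0,"az":0,"dx":0.35,"dy":-0.2,"dz":0,"jaw":1},{"ax":0,"ay":0,"az":0,"dx":0.65,"dy":-0.37,"dz":0,"jaw":1},{"ax":0,"ay":0,"az":0,"dx":0.7,"dy":-0.4,"dz":0,"jaw":1},{"ax":0,"ay":0,"az":0,"dx":0.7,"dy":-0.4,"dz":0.1,"jaw":1},{"ax":0,"ay":0,"az":0,"dx":0.7,"dy":-0.4,"dz":0.1,"jaw":1},{"ax":0,"ay":0,"az":0,"dx":0.7,"dy":-0.4,"dz":0,"jaw":1},{"ax":0,"ay":0,"az":0,"dx":0.65,"dy":-0.37,"dz":0,"jaw":1},{"ax":0,"ay":0,"az":0,"dx":0.5,"dy":-0.28,"dz":0,"jaw":1},{"ax":0,"ay":0,"az":0,"dx":0.3,"dy":-0.17,"dz":0,"jaw":1},{"ax":0,"ay":0,"az":0,"dx":0.04,"dy":-0.02,"dz":0,"jaw":1}]'|grep tcp
python3 -m crank '[{"ax":0,"ay":0,"az":0,"dx":0,"dy":0,"dz":0,"jaw":1}]'|grep tcp; python3 look.py w9; python3 go.py 473.6 -103.7 13 73.5
```

```text
tcp_pos: [471.3, -101.2, 139.9]
tcp_pos: [473.0, -103.3, 140.5]
part [319.3 187.5] 3782 ctr [ 474.3 -103.8] wh [63.  62.6] ang 73.7 z [ 8.5  9.8 35.9]
yellow [522.9 191. ] 6148 ctr [ 641.2 -156.4] wh [79.5 81.9] ang 52.8 z [2.6 3.7 5.2]
tray [525.3 188.6] 14886 ctr [ 641.2 -156.5] wh [104.5 105.3] ang 16.2 z [ 2.8 12.5 14.6]
now [ 473.5 -104.   140.7] [180.    0.   73.5] t 27.55 az -0.0 then dxyz [0.01 0.   2.55] q6 -4.0
```

View pics/w9.png

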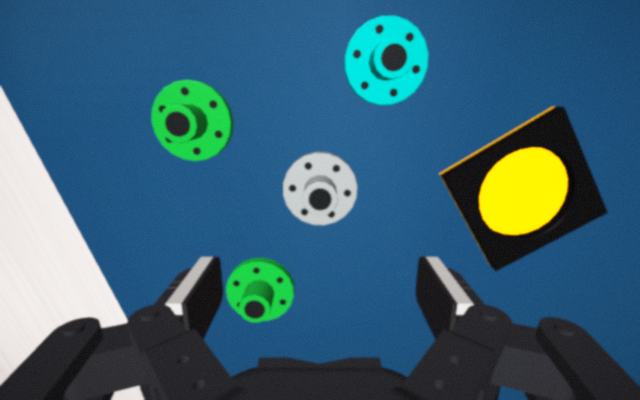

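The grey flange is at (320,188), directly under the tool. The green one at (258,290) is clear of the fingers. I'll go down and grip the hub.

```bash
python3 -m crank '[{"ax":0,"ay":0,"az":0,"dx":0.01,"dy":0.01,"dz":0.3,"jaw":0.6},{"ax":0,"ay":0,"az":0,"dx":0,"dy":0,"dz":0.5,"jaw":0.6},{"ax":0,"ay":0,"az":0,"dx":0,"dy":0,"dz":0.5,"jaw":0.6},{"ax":0,"ay":0,"az":0,"dx":0,"dy":0,"dz":0.5,"jaw":0.6},{"ax":0,"ay":0,"az":0,"dx":0,"dy":0,"dz":0.4,"jaw":0.6},{"ax":0,"ay":0,"az":0,"dx":0,"dy":0,"dz":0.2,"jaw":0.6},{"ax":0,"ay":0,"az":0,"dx":0,"dy":0,"dz":0.1,"jaw":0.6},{"ax":0,"ay":0,"az":0,"dx":0,"dy":0,"dz":0.03,"jaw":0.6},{"ax":0,"ay":0,"az":0,"dx":0,"dy":0,"dz":0,"jaw":0.6}]'
python3 -m crank '[{"ax":0,"ay":0,"az":0,"dx":0,"dy":0,"dz":0,"jaw":0.2},{"ax":0,"ay":0,"az":0,"dx":0,"dy":0,"dz":0,"jaw":0.2},{"ax":0,"ay":0,"az":0,"dx":0,"dy":0,"dz":0,"jaw":0.2},{"ax":0,"ay":0,"az":0,"dx":0,"dy":0,"dz":0,"jaw":0.2},{"ax":0,"ay":0,"az":0,"dx":0,"dy":0,"dz":0,"jaw":0.2}]'
```

```text
clock: 28.45
tcp_pos: [474.0, -103.2, 14.7]
tool_rot: [179.9, 0.0, 73.5]
contact_force: [-0.7, 0.0, 0.5]
opening: 0.599
grasp_force: 0.0
clock: 28.95
tcp_pos: [474.0, -102.9, 15.3]
tool_rot: [179.9, 0.0, 73.5]
contact_force: [-0.7, -0.7, 5.8]
opening: 0.304
grasp_force: 58.6
```

```bash
python3 -m crank '[{"ax":0,"ay":0,"az":0,"dx":0,"dy":0,"dz":-0.1,"jaw":0.2},{"ax":0,"ay":0,"az":0,"dx":0,"dy":0,"dz":-0.3,"jaw":0.2},{"ax":0,"ay":0,"az":0,"dx":0,"dy":0,"dz":-0.4,"jaw":0.2},{"ax":0,"ay":0,"az":0,"dx":0,"dy":0,"dz":-0.4,"jaw":0.2},{"ax":0,"ay":0,"az":0,"dx":0,"dy":0,"dz":-0.4,"jaw":0.2},{"ax":0,"ay":0,"az":0,"dx":0,"dy":0,"dz":-0.3,"jaw":0.2},{"ax":0,"ay":0,"az":0,"dx":0,"dy":0,"dz":-0.1,"jaw":0.2},{"ax":0,"ay":0,"az":0,"dx":0,"dy":0,"dz":0,"jaw":0.2}]'; python3 go.py 641 -157 62 73.5
```

```text
clock: 29.75
tcp_pos: [474.0, -102.8, 115.2]
tool_rot: [179.9, 0.0, 73.5]
contact_force: [-0.0, 0.4, -0.3]
opening: 0.304
grasp_force: 59.0
now [ 474.  -102.8  115.2] [179.9   0.   73.5] t 29.75 az -0.0 then dxyz [-0.09  3.51  1.06] q6 -4.0
```

```bash
python3 -m crank '[{"ax":0,"ay":0,"az":0,"dx":0,"dy":0.25,"dz":0,"jaw":0.2},{"ax":0,"ay":0,"az":0,"dx":-0.02,"dy":0.42,"dz":0,"jaw":0.2},{"ax":0,"ay":0,"az":0,"dx":-0.02,"dy":0.53,"dz":0.1,"jaw":0.2},{"ax":0,"ay":0,"az":0,"dx":-0.02,"dy":0.54,"dz":0.15,"jaw":0.2},{"ax":0,"ay":0,"az":0,"dx":-0.02,"dy":0.54,"dz":0.2,"jaw":0.2},{"ax":0,"ay":0,"az":0,"dx":-0.01,"dy":0.53,"dz":0.2,"jaw":0.2},{"ax":0,"ay":0,"az":0,"dx":0,"dy":0.42,"dz":0.2,"jaw":0.2},{"ax":0,"ay":0,"az":0,"dx":0,"dy":0.22,"dz":0.15,"jaw":0.2},{"ax":0,"ay":0,"az":0,"dx":0,"dy":0.06,"dz":0,"jaw":0.2},{"ax":0,"ay":0,"az":0,"dx":0,"dy":0,"dz":0,"jaw":0.2}]'; python3 look.py w10; python3 go.py 641 -157 20 73.5
```

```text
clock: 30.75
tcp_pos: [639.8, -156.6, 63.5]
tool_rot: [-179.9, -0.0, 73.5]
contact_force: [0.7, -0.2, -1.4]
opening: 0.305
grasp_force: 59.1
yellow [322.2 186.1] 4173 ctr [ 646.6 -141.2] wh [48.6 79.8] ang 71.0 z [2.5 3.6 6.6]
tray [322.3 186.2] 14248 ctr [ 641.4 -156.6] wh [103.5 104.2] ang 16.2 z [ 3.  13.2 14.5]
now [ 639.6 -156.6   64. ] [-179.9   -0.    73.5] t 30.8 az -0.0 then dxyz [-0.    0.03  0.88] q6 -3.0
```

View pics/w10.png

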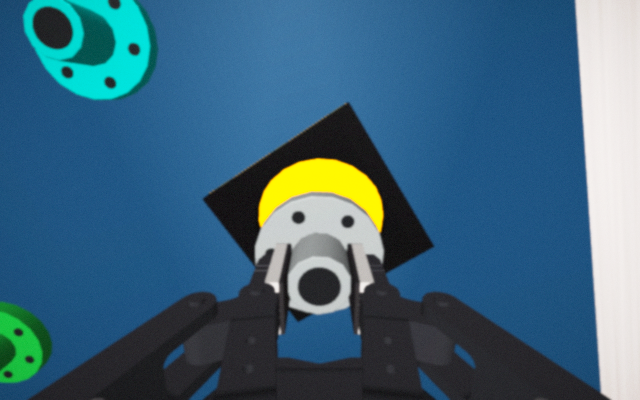

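The flange is level over the round pocket, whose yellow floor shows at (322,186). I'll lower it.

```bash
python3 -m crank '[{"ax":0,"ay":0,"az":0,"dx":0,"dy":0.03,"dz":0.1,"jaw":0.2},{"ax":0,"ay":0,"az":0,"dx":0,"dy":0,"dz":0.2,"jaw":0.2},{"ax":0,"ay":0,"az":0,"dx":0,"dy":0,"dz":0.2,"jaw":0.2},{"ax":0,"ay":0,"az":0,"dx":0,"dy":0,"dz":0.15,"jaw":0.2},{"ax":0,"ay":0,"az":0,"dx":0,"dy":0,"dz":0.1,"jaw":0.2},{"ax":0,"ay":0,"az":0,"dx":0,"dy":0,"dz":0.05,"jaw":0.2},{"ax":0,"ay":0,"az":0,"dx":0,"dy":0,"dz":0.02,"jaw":0.2},{"ax":0,"ay":0,"az":0,"dx":0,"dy":0,"dz":0,"jaw":0.2}]';  python3 -m crank '[{"ax":0,"ay":0,"az":0,"dx":0,"dy":0,"dz":0.02,"jaw":0.2},{"ax":0,"ay":0,"az":0,"dx":0,"dy":0,"dz":0,"jaw":0.2}]'| egrep 'tcp|contact'
```

```text
clock: 31.6
tcp_pos: [641.9, -157.3, 23.3]
tool_rot: [180.0, -0.0, 73.5]
contact_force: [-0.4, -0.1, -1.3]
opening: 0.302
grasp_force: 59.1
tcp_pos: [642.0, -157.4, 22.5]
contact_force: [0.5, 0.5, -1.1]
```

```bash
python3 -m crank '[{"ax":0,"ay":0,"az":0,"dx":0,"dy":0,"dz":0.02,"jaw":0.2},{"ax":0,"ay":0,"az":0,"dx":0,"dy":0,"dz":0,"jaw":0.2}]' | egrep 'tcp|contact'
```

```text
tcp_pos: [641.9, -157.3, 21.3]
contact_force: [-0.6, -0.3, -0.8]
```

```bash
python3 -m crank '[{"ax":0,"ay":0,"az":0,"dx":0,"dy":0,"dz":0.02,"jaw":0.2},{"ax":0,"ay":0,"az":0,"dx":0,"dy":0,"dz":0,"jaw":0.2}]' | egrep 'tcp|contact'
```

```text
tcp_pos: [641.8, -157.3, 20.2]
contact_force: [-0.5, 0.8, -0.3]
```

```bash
python3 -m crank '[{"ax":0,"ay":0,"az":0,"dx":0,"dy":0,"dz":0.02,"jaw":0.2},{"ax":0,"ay":0,"az":0,"dx":0,"dy":0,"dz":0,"jaw":0.2}]' | egrep 'tcp|contact'
```

```text
tcp_pos: [641.9, -157.4, 19.4]
contact_force: [-0.1, 0.1, 0.6]
```

```bash
python3 -m crank '[{"ax":0,"ay":0,"az":0,"dx":0,"dy":0,"dz":0.01,"jaw":0.2},{"ax":0,"ay":0,"az":0,"dx":0,"dy":0,"dz":0,"jaw":0.2}]' | egrep 'tcp|contact'
```

```text
tcp_pos: [641.9, -157.3, 19.4]
contact_force: [-1.9, 0.0, 4.8]
```

It has touched down. I'll release, rise, and move clear so the top camera can check.

```bash
python3 -m crank '[{"ax":0,"ay":0,"az":0,"dx":0,"dy":0,"dz":0,"jaw":0.4},{"ax":0,"ay":0,"az":0,"dx":0,"dy":0,"dz":0,"jaw":0.6},{"ax":0,"ay":0,"az":0,"dx":0,"dy":0,"dz":0,"jaw":0.6},{"ax":0,"ay":0,"az":0,"dx":0,"dy":0,"dz":-0.2,"jaw":0.6},{"ax":0,"ay":0,"az":0,"dx":0,"dy":0,"dz":-0.5,"jaw":0.6},{"ax":0,"ay":0,"az":0,"dx":0,"dy":0,"dz":-0.8,"jaw":0.6},{"ax":0,"ay":0,"az":0,"dx":0,"dy":0,"dz":-0.8,"jaw":0.6},{"ax":0,"ay":0,"az":0,"dx":0,"dy":0,"dz":-0.8,"jaw":0.6},{"ax":0,"ay":0,"az":0,"dx":0,"dy":0,"dz":-0.8,"jaw":0.6},{"ax":0,"ay":0,"az":0,"dx":0,"dy":0,"dz":0,"jaw":0.6}]'|grep tcp
python3 -m crank '[{"ax":0,"ay":0,"az":0,"dx":0,"dy":-0.6,"dz":0,"jaw":0.6},{"ax":0,"ay":0,"az":0,"dx":0,"dy":-0.8,"dz":0,"jaw":0.6},{"ax":0,"ay":0,"az":0,"dx":0,"dy":-0.8,"dz":0,"jaw":0.6},{"ax":0,"ay":0,"az":0,"dx":0,"dy":-0.8,"dz":0,"jaw":0.6},{"ax":0,"ay":0,"az":0,"dx":0,"dy":-0.5,"dz":0,"jaw":0.6},{"ax":0,"ay":0,"az":0,"dx":0,"dy":0,"dz":0,"jaw":0.6},{"ax":0,"ay":0,"az":0,"dx":0,"dy":0,"dz":0,"jaw":0.6}]'
python3 - <<'E'
from h import *
np.set_printoptions(precision=1,suppress=True)
p,d,c,Rw,o=cam('top'); W=world(d,c,Rw,o); m=masks(p); Z=W[...,2]
cv2.imwrite('pics/end.png',cv2.resize(p[120:300,160:510],None,fx=2.2,fy=2.2,interpolation=cv2.INTER_CUBIC))
roi=np.zeros(d.shape,bool); roi[150:230,190:505]=1
for b,ce in blobs(m['grey']&roi&(d>0)&(Z>9)&(Z<48),40):
    r=rect(W[b]); print(ce,b.sum(),r[0],np.array(r[1]),round(r[2],1),np.percentile(W[b][:,2],[5,50,95]))
E
```

```text
tcp_pos: [645.8, -158.7, 221.6]
clock: 34.3
tcp_pos: [474.2, -107.6, 214.3]
tool_rot: [179.9, 0.0, 73.5]
contact_force: [0.3, -0.4, 0.0]
opening: 0.601
grasp_force: 0.0
[389.  178.4] 266 [ 640.3 -157.6] [57.7 60.6] 89.5 [10.2 14.1 40.4]
[296.  185.6] 365 [636.5 136.4] [107.6  67.3] 88.8 [25.2 33.7 38.1]
[216.2 203.6] 331 [583.8 397.8] [78.3 75. ] 84.3 [26.4 34.4 38.6]
[468.7 207.9] 297 [ 540.6 -398.7] [108.3  31.6] 77.5 [24.3 33.7 38.2]
```

View pics/end.png

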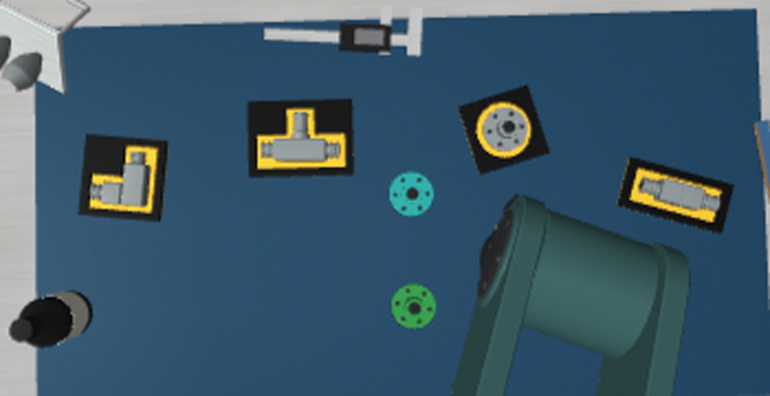

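All four prints lie centred and flat in their pockets: elbow (120,180), tee (300,140), flange (503,128) and coupling (678,193). The bottle and caliper have not moved, and the arm is clear.

```bash
python3 -c "
from station import env
print(env.finish_job())"
```

```text
the job is handed in; nothing more can be done
None
```

I packed all four prints in the order asked and handed the job in at about 34 s: each was set down gently, the final top view showed each lying flat in its matching pocket, and the bottle and caliper were untouched.

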